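Hook the service tag onto the router's eye

TASK

This router is going out for service: hook the orange C-hook tag onto the round steel eye on the router's side. Lead the hook's open tip through the eye and swing the hook round along its own curve until the eye sits about at the middle of the curve, then set the tag down upright on the desk and let go. Leave the blue and white tags where they are.

Things in the scene. Friction and masses are not known exactly. Their poses are not given: they have to be found in the camera images.
- orange_grip (a point): Orange plastic C-hook lying flat (70 g): half circle of 8 mm round bar on a short shank with an upright tag plate, 26 (x) x 10 (y) x 56 mm high; this point is the plate's centre, pinch its 10 mm. z up; x along the shank, the way the tip points too. In its axes, mm: curve's centre (-30, 40), centre line radius 40, middle of curve (-70, 40), tip end (-22, 80), shank from (-30, 0); bar at z -24.
- eye (a point): Centre of an upright steel ring fixed at the side of the white router (fixed; 37 mm high, antennas 190). Opening 36 mm, wire 7 mm; centre 25 mm above the desk, its foot on the desk. x: its axis; z up; casing from 32 mm towards +y, with a stem; -y side free. Hooking: curve's centre at y = -40 mm, the tip enters towards +x as the hook turns clockwise from above, till the hook's x points along the eye's -y.
- blue_grip (a point): Bystander, not to be disturbed: the same tag in blue. Centre of its tag plate; axes and sizes as for the orange one.
- white_grip (a point): Bystander, not to be disturbed: the same tag in white. Centre of its tag plate; axes and sizes as for the orange one.
There are look-alikes about, which are no part of the job. Leave any brown look-alike of the part that bears orange_grip alone.

How it is judged:
By the outcome, as a careful person would: the job done as asked, in the order asked, and still so for the second after the job is handed in, with the robot touching nothing.
It also fails if it takes over 48 s, if anything falls off the work surface, if the arm or the gripper's body presses on something with over 40 N, if the wrist force passes 120 N, or if a joint passes its speed limit or range.

ROBOT

A 6-joint arm with a two-finger parallel gripper is mounted at the origin on the work surface. World frame = base frame: x ahead of the robot, y to its left, z up, the work surface at z = 0. Lengths are in mm, angles in rad, forces in N, time in s.
With the tool pointing down it reaches from about 275 to 1000 mm from the base axis. Payload 8.4 kg.
Tool frame: the origin (TCP) lies on the centre line of the jaws, within the pads' length; the fingertips stand 25 mm ahead of it and the grasp point (between the pads) lies 6 mm ahead of it; z points along the fingers, y is the direction in which the jaws open and shut (so a half turn about z gives the same grasp; the last joint's range is limited). The gripper opens to 85 mm and grips with 20 to 120 N. Pads are 22 mm wide; open, the fingers measure 114 mm over their backs; the gripper's body (76 mm by 85 mm) begins 54 mm behind the grasp point. The pads swing forward as they close: fully open they stand 13 mm farther back than shut.
Start: joints at [1.111, 0.353, 1.633, -0, 1.155, -0.002], TCP at [276.234, 560.645, 256.281] pointing down, gripper open.
Joint ranges: [-2.63, 2.63], [-0.92, 2.1], [0.06, 2.66], [-1.3, 4.44], [0, 2.69], [-3.02, 3.02]. Speed limits (rad/s): [2.22, 2.22, 2.79, 3.14, 3.14, 3.14].

INTERFACE

Orientations are given as a rotation vector (axis times angle).
In Python, from plant import arm gives the robot as it stands.
- The arm moves only by the tool apply_moves, never from a script. Its argument "targets" is a list of rows, each an object of numbers: "dx", "dy", "dz": the shift along the world's x, y, z in cm; "yaw": the turn about the world's z in rad. In form: [{"dx": .., "dy": .., "dz": .., "yaw": ..}, ...]. A call has 1 to 20 rows; each row is the pose to reach, as a shift and turn from the pose measured when the call began; what a row does not reach only later rows make up. A row lasts 1/10 s, in which the tool goes at most 50 mm and 8.59 degrees, less where a joint would pass 70% of its speed; a pose out of reach is approached as far as the arm can. A call with a gripper value outside its range is refused whole. "hand" is the closure, from 0 (fully open) to 1 (shut), set as the call begins (left out, the last holds). The fingers move at their own pace and stop on an object; "squeeze" is the grip in N (left out, the last holds). Time passes only in rows, so rows that repeat a pose let the fingers close. It gives the time, the measured TCP pose, the force and the opening at its end, in the units of the state.
- arm.state(): the state, without advancing time (a new reading comes with each control period).
- arm.snapshot(name): name is "scene" or "top" or "wrist"; returns (picture, depth): 420x560x3 uint8, blue, green, red; 420x560 float32, mm along the optical axis (not along the pixel's ray), 0 where there is no reading.
- arm.calibration(name): a dict with "fx", "fy", "cx", "cy" (pixels), "position" and "orientation" of the camera in the world. Camera axes: x right, y up, looking along -z (the intrinsics and any distortion apply to the point x, -y, -z); pixel columns grow to the right and rows downward; lengths in mm; the calibration is good to about 2 mm. A picture is of the moment at which its call begins: read the wrist's pose just before it. calibration takes no time and is no camera call; for the wrist camera it gives the pose at the moment of the call.
- arm.close_job(): hands the job in, once; it reports no verdict.
Trained networks look in the newest picture that a camera, given by its name, has taken for a name from the list of things; names that differ only in an ending like _2 or _b are one class to them, and where a whole thing is asked for, a point or a joint stands for the part that bears it (a point fixed in the world has none). Each returns a list of dicts, best first, with "score" (0 to 1); they miss things now and then, are a little off and sometimes report something else, mostly with a low value. They report only what shows in the picture. A call takes as long as a camera call. They do not tell look-alikes from the thing itself.
- arm.search_frame(camera, label): "at" ([x, y, z] in mm, in world coordinates, good to about 4 mm: the middle of the surface that is visible of it).
The state is a dict: "time": time; "joint_positions": joint angles; "joint_vel": joint speeds; "joint_efforts": joint torques, N m; "eef_pos": TCP position; "ee_rot": TCP orientation; "contact_force": force on the tool from outside, world axes, zero at the start; "wrist_torque": the same for the moment, N m; "finger_gap": finger opening in mm.
Only numpy, scipy, OpenCV 4.12 (cv2) and the standard library are available. Lean on these libraries where they do the work, as an engineer would, in place of code of your own. Each camera call takes 0.05 s, during which the arm holds its last target. There are 200 camera calls.

## Working session

There is one attempt and no reset: what is moved stays moved. The work goes in short steps, Python scripts to look and compute and a tool call to move; the robot and the scene stay as the last step left them, time stands still between calls to the robot, and variables do not carry over. Pictures are saved under pics/ and viewed, about 8 in all and at most 12, crops included, and the job is handed in when it is done.

Besides the shell and the picture viewer there is one more tool, called after ">>>" as name([rows], argument=value, ...), one row to a line, values as JSON. apply_moves: Moves the arm, as the interface text tells. Its arguments: {"type":"object","properties":{"targets":{"type":"array"},"hand":{"type":"number"},"squeeze":{"type":"number"}},"required":["targets"]}

```bash
mkdir -p pics
cat > h.py <<'E'
import numpy as np, cv2
from scipy.spatial.transform import Rotation as R
from plant import arm
def world(cam,name_cal,u,v,d):
    c=name_cal; x=(u-c['cx'])/c['fx']*d; y=(v-c['cy'])/c['fy']*d
    o=np.array(c['orientation'])
    Rm=R.from_rotvec(o).as_matrix() if o.shape==(3,) else (R.from_quat(o).as_matrix() if o.shape==(4,) else o)
    return np.stack([x,-y,-d],-1)@Rm.T+np.array(c['position'])
E
python3 - <<'E'
from h import *
for n in ("scene","top"):
    c=arm.calibration(n); print(n,c)
    p,d=arm.snapshot(n); cv2.imwrite(f'pics/{n}0.png',p); np.save(f'{n}0.npy',d)
    for l in ("orange_grip","eye","blue_grip","white_grip"):
        print(l,[(round(q['score'],2),np.round(q['at']).tolist()) for q in arm.search_frame(n,l)])
print(arm.state())
E
```

```text
scene {'fx': 385.50628801130915, 'fy': 385.50628801130915, 'cx': 286.78850790323344, 'cy': 215.088290568704, 'position': array([ 903.02176809, -414.23594612,  470.9689939 ]), 'orientation': array([0.81250497, 0.34717314, 0.77910038])}
orange_grip [(0.79, [587.0, -310.0, 6.0]), (0.62, [736.0, -261.0, 6.0])]
eye [(0.77, [518.0, 190.0, 35.0])]
blue_grip [(0.89, [639.0, -147.0, 5.0])]
white_grip [(0.93, [492.0, -119.0, 7.0]), (0.66, [640.0, -147.0, 6.0])]
top {'fx': 413.52631817459064, 'fy': 413.52631817459064, 'cx': 275.58676049463264, 'cy': 207.36708853336495, 'position': array([469.4254427 , -85.44837442, 716.93353872]), 'orientation': array([ 0.15611174, -0.09580724, -1.5690722 ])}
orange_grip [(0.95, [561.0, -306.0, 6.0]), (0.67, [734.0, -252.0, 6.0])]
eye [(0.6, [487.0, 226.0, 33.0])]
blue_grip [(0.98, [606.0, -135.0, 11.0])]
white_grip [(0.61, [453.0, -111.0, 11.0])]
{'time': 0.5, 'joint_positions': array([ 1.11060401e+00,  3.53016546e-01,  1.63344712e+00,  3.08720474e-05,
        1.15521422e+00, -2.38662979e-03]), 'joint_vel': array([ 0.00059536, -0.00127821,  0.00028576,  0.00070404,  0.00022745,
        0.00027451]), 'joint_efforts': array([-1.67166309e-03, -6.04704595e+01, -3.42176449e+01, -7.89081014e-05,
        2.32072460e-03,  1.48346248e-05]), 'eef_pos': array([276.20935097, 560.62150998, 256.25043018]), 'ee_rot': array([-7.12864432e-01, -3.05959690e+00,  1.20154685e-04]), 'contact_force': array([ 0.7112504 , -0.02616248,  0.99225608]), 'wrist_torque': array([-0.00599315,  0.00591497,  0.01453456]), 'finger_gap': 85.40427864603045}
```

View pics/top0.png

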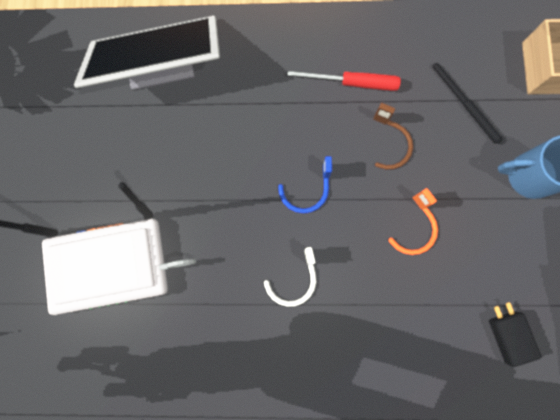

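View pics/scene0.png

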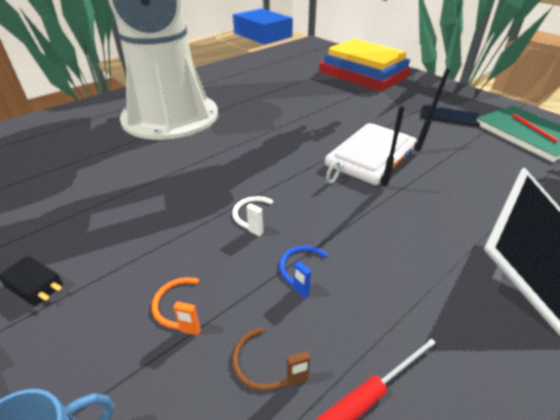

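The two cameras disagree by about 30 mm, so I'll compare segmented orange and ring points in each one, using depth.

```bash
cat >> h.py <<'E'
def cloud(n,d,cal=None):
    c=cal or arm.calibration(n); v,u=np.mgrid[:d.shape[0],:d.shape[1]]
    return world(n,c,u,v,d)
def omask(p,lo=(5,150,140),hi=(14,255,255)):
    return cv2.inRange(cv2.cvtColor(p,cv2.COLOR_BGR2HSV),np.array(lo),np.array(hi))>0
E
python3 - <<'E'
from h import *
for n in ("scene","top"):
    p=cv2.imread(f'pics/{n}0.png'); d=np.load(f'{n}0.npy'); W=cloud(n,d)
    print(n,'desk z',np.percentile(W[100:,:,2][d[100:]>0],[5,25,50]).round(1))
    m=omask(p)&(d>0)
    k,l,s,c=cv2.connectedComponentsWithStats(m.astype(np.uint8))
    for i in range(1,k):
        if s[i,4]>40:
            P=W[l==i]; t=P[P[:,2]>45]
            print(s[i].tolist(),P.min(0).round(),P.max(0).round(),'plate',t.mean(0).round(1) if len(t) else None,len(t))
    # router top
    r=(abs(W[...,2]-37)<6)&(p.min(2)>150); 
    P=W[r]; print('router',len(P),np.percentile(P,[2,98],axis=0).round())
    w=omask(p,(100,180,120),(125,255,255))&(d>0); P=W[w&(W[...,2]>45)&(W[...,0]<700)&(abs(W[...,1])<250)]; print('blue',P.mean(0) if len(P) else 0)
E
```

```text
scene desk z [-1.1 -0.2  0.5]
[151, 277, 49, 58, 786] [ 496. -334.   -2.] [ 608. -249.   58.] plate [ 598.4 -307.5   53.6] 95
[234, 329, 27, 26, 85] [ 656. -285.    6.] [ 669. -236.   10.] plate None 0
[289, 353, 19, 10, 103] [ 738. -257.   54.] [ 752. -236.   58.] plate [ 745.3 -246.8   56.3] 103
[234, 360, 45, 28, 140] [ 674. -298.    6.] [ 736. -268.   10.] plate None 0
router 2554 [[   4. -255.   32.]
 [ 917.  307.   42.]]
blue [ 652.05320224 -147.94664068   55.17196675]
top desk z [-1.9 -0.7  0.2]
[389, 188, 49, 67, 529] [ 503. -336.   -3.] [ 618. -251.   58.] plate [ 592.9 -305.9   55.2] 66
router 6281 [[429. 141.  32.]
 [546. 313.  40.]]
blue [ 646.00392786 -146.42945512   55.43562943]
```

Run:
```python
from h import *
for n,(u0,u1,v0,v1) in (("scene",(315,350,150,195)),("top",(155,205,250,280))):
    p=cv2.imread(f'pics/{n}0.png'); d=np.load(f'{n}0.npy'); W=cloud(n,d)
    m=np.zeros(d.shape,bool); m[v0:v1,u0:u1]=1
    m&=(W[...,2]>4)&(W[...,2]<60)&(p.min(2)>90)
    P=W[m]; print(n,len(P))
    o=P[np.argsort(P[:,1])]; print(o[::max(1,len(o)//40)].round(0).tolist())
    r=(abs(W[...,2]-35)<5)&(p.min(2)>150)&(W[...,1]>180)&(W[...,1]<340)&(W[...,0]<600)
    Q=W[r][:,:2].astype(np.float32); print('rect',cv2.minAreaRect(Q),cv2.boxPoints(cv2.minAreaRect(Q)).round().tolist())
```

```text
scene 584
[[493.0, 74.0, 28.0], [492.0, 77.0, 35.0], [490.0, 79.0, 36.0], [493.0, 82.0, 9.0], [495.0, 86.0, 11.0], [489.0, 90.0, 49.0], [493.0, 95.0, 5.0], [491.0, 102.0, 8.0], [489.0, 108.0, 9.0], [490.0, 112.0, 16.0], [487.0, 115.0, 17.0], [488.0, 117.0, 12.0], [488.0, 122.0, 25.0], [450.0, 125.0, 17.0], [445.0, 126.0, 27.0], [473.0, 127.0, 20.0], [455.0, 128.0, 26.0], [448.0, 129.0, 30.0], [461.0, 130.0, 28.0], [451.0, 131.0, 30.0], [493.0, 132.0, 20.0], [487.0, 133.0, 24.0], [496.0, 134.0, 16.0], [492.0, 134.0, 21.0], [493.0, 135.0, 11.0], [498.0, 136.0, 26.0], [449.0, 137.0, 29.0], [498.0, 138.0, 28.0], [463.0, 140.0, 29.0], [458.0, 142.0, 32.0], [466.0, 143.0, 35.0], [480.0, 144.0, 28.0], [484.0, 145.0, 30.0], [482.0, 146.0, 36.0], [445.0, 147.0, 28.0], [486.0, 148.0, 32.0], [481.0, 150.0, 37.0], [451.0, 152.0, 36.0], [474.0, 155.0, 36.0], [463.0, 158.0, 37.0], [477.0, 162.0, 37.0], [464.0, 167.0, 39.0]]
rect ((483.3712463378906, 245.37924194335938), (117.08168029785156, 152.3012237548828), 11.502735137939453) [[411.0, 308.0], [441.0, 159.0], [556.0, 182.0], [526.0, 332.0]]
top
[... 392 characters left out ...]
468.0, 129.0, 19.0], [483.0, 130.0, 29.0], [466.0, 131.0, 26.0], [476.0, 131.0, 25.0], [473.0, 132.0, 27.0], [465.0, 133.0, 28.0], [466.0, 134.0, 26.0], [495.0, 134.0, 23.0], [470.0, 135.0, 29.0], [493.0, 136.0, 25.0], [498.0, 136.0, 24.0], [494.0, 136.0, 28.0], [498.0, 137.0, 27.0], [478.0, 137.0, 28.0], [501.0, 138.0, 30.0], [471.0, 138.0, 29.0], [499.0, 139.0, 27.0], [496.0, 139.0, 29.0], [493.0, 140.0, 27.0], [465.0, 140.0, 32.0], [473.0, 141.0, 30.0], [498.0, 142.0, 27.0], [489.0, 142.0, 30.0], [503.0, 143.0, 30.0]]
rect ((478.78765869140625, 247.7066650390625), (120.20811462402344, 156.93431091308594), 10.127180099487305) [[406.0, 314.0], [433.0, 160.0], [552.0, 181.0], [524.0, 336.0]]
```

>>> apply_moves([
  {"dx": 3, "dy": -4},
  {"dx": 6, "dy": -8},
  {"dx": 9, "dy": -12},
  {"dx": 12, "dy": -17},
  {"dx": 14, "dy": -21},
  {"dx": 16, "dy": -26},
  {"dx": 18, "dy": -31},
  {"dx": 20, "dy": -36},
  {"dx": 21, "dy": -40},
  {"dx": 21, "dy": -43},
  {"dx": 21, "dy": -43},
  {"dx": 21, "dy": -43},
  {"dx": 21, "dy": -43},
])

```text
schema error: expected keys dx, dy, dz, yaw
```

>>> apply_moves([
  {"dx": 3, "dy": -4, "dz": 0, "yaw": 0},
  {"dx": 6, "dy": -8, "dz": 0, "yaw": 0},
  {"dx": 9, "dy": -12, "dz": 0, "yaw": 0},
  {"dx": 12, "dy": -17, "dz": 0, "yaw": 0},
  {"dx": 14, "dy": -21, "dz": 0, "yaw": 0},
  {"dx": 16, "dy": -26, "dz": 0, "yaw": 0},
  {"dx": 18, "dy": -31, "dz": 0, "yaw": 0},
  {"dx": 20, "dy": -36, "dz": 0, "yaw": 0},
  {"dx": 21, "dy": -40, "dz": 0, "yaw": 0},
  {"dx": 21, "dy": -43, "dz": 0, "yaw": 0},
  {"dx": 21, "dy": -45, "dz": 0, "yaw": 0},
  {"dx": 21, "dy": -45, "dz": 0, "yaw": 0},
  {"dx": 21, "dy": -45, "dz": 0, "yaw": 0},
])

```text
time: 1.8
eef_pos: [486.4, 110.7, 256.4]
ee_rot: [0.715, 3.059, 0.001]
contact_force: [0.1, 0.4, 0.1]
finger_gap: 85.3
```

Run:
```python
from h import *
n="wrist"; s=arm.state(); c=arm.calibration(n); p,d=arm.snapshot(n); cv2.imwrite('pics/w1.png',p); np.save('w1.npy',d)
print(s['time'],s['eef_pos'],s['ee_rot'],c)
W=cloud(n,d,c)
m=(W[...,2]>4)&(W[...,2]<56)&(W[...,1]>65)&(W[...,1]<124)&(abs(W[...,0]-489)<25)
P=W[m]; print(len(P),P.min(0),P.max(0))
q=P[P[:,2]>30]; print('top arc',len(q),q.mean(0),np.percentile(q,[1,99],axis=0))
if len(q)>20: print(cv2.fitLine(q[:,:2].astype(np.float32),cv2.DIST_HUBER,0,.01,.01).ravel())
```

```text
1.8 [486.36364839 110.70973437 256.41910236] [7.14837530e-01 3.05894583e+00 7.74744683e-04] {'fx': 315.2888272368758, 'fy': 315.2888272368758, 'cx': 282.71666031390964, 'cy': 208.14573563812698, 'position': array([412.16378618, 146.63654255, 372.74803656]), 'orientation': array([-0.29240649, -0.18150478,  1.10014856])}
473 [479.25529     74.74323673   4.27248656] [494.05510764 123.88356619  49.93983182]
top arc 261 [487.65920495 100.72930066  43.41305297] [[482.24397603  77.04041792  31.71569501]
 [493.57203136 120.96671684  49.29670026]]
[ 1.7625044e-01 -9.8434538e-01  4.8744681e+02  1.0070822e+02]
```

View pics/w1.png

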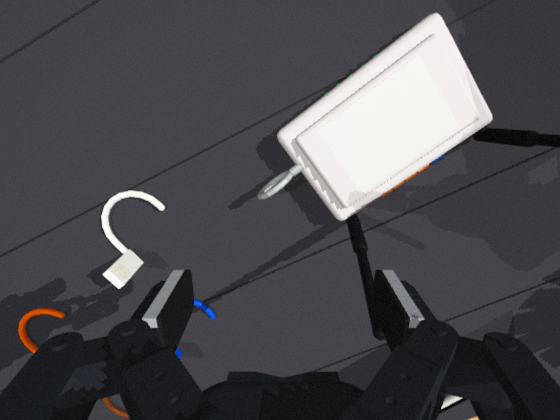

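```bash
cat >> h.py <<'E'
from scipy.optimize import least_squares
def hookfit(P,guess):
    """pose (x,y,yaw) of plate centre from orange points"""
    t=np.radians(np.linspace(90,270,60)); arc=np.c_[-30+40*np.cos(t),40+40*np.sin(t)]
    tip=np.c_[np.linspace(-30,-22,5),np.full(5,80.)]; sh=np.c_[np.linspace(-30,-13,9),np.zeros(9)]
    pl=np.array([[x,y] for x in np.linspace(-13,13,9) for y in np.linspace(-5,5,5)])
    bar=np.vstack([arc,tip,sh]); lo=P[P[:,2]<14]; hi=P[P[:,2]>48]
    from scipy.spatial import cKDTree
    kb,kp=cKDTree(bar),cKDTree(pl)
    def f(q):
        c,s=np.cos(q[2]),np.sin(q[2]); Rm=np.array([[c,-s],[s,c]])
        return np.r_[np.maximum(np.minimum(kb.query((lo[:,:2]-q[:2])@Rm)[0],kp.query((lo[:,:2]-q[:2])@Rm)[0])-2,0)*.5, kp.query((hi[:,:2]-q[:2])@Rm)[0],
          .5*(np.linalg.norm((hi[:,:2]-q[:2]).mean(0)))*np.sqrt(len(hi))/3, .3*kb.query(kb.data)[0][:1]]
    return min((least_squares(f,[guess[0],guess[1],a],loss='soft_l1') for a in np.radians(np.arange(-180,180,30))),key=lambda r:r.cost)
E
python3 - <<'E'
from h import *
allP=[]
for n in ("scene","top"):
    p=cv2.imread(f'pics/{n}0.png'); d=np.load(f'{n}0.npy'); W=cloud(n,d)
    m=omask(p)&(d>0)&(W[...,0]<650)&(W[...,1]<-200)&(W[...,2]<60)
    P=W[m]; P=P[P[:,2]>2]; r=hookfit(P,(596,-307)); print(n,r.x[:2],np.degrees(r.x[2]),r.cost,len(P)); allP.append(P)
P=np.vstack(allP); r=hookfit(P,(596,-307)); print(r.x,np.degrees(r.x[2]),r.cost)
n="top"; d=np.load('top0.npy'); W=cloud(n,d)
A=W[(W[...,2]>55)&(W[...,2]<260)&(W[...,0]<640)&(W[...,0]>380)&(W[...,1]>60)&(W[...,1]<400)]
for z in range(55,200,20):
    q=A[(A[:,2]>=z)&(A[:,2]<z+20)]
    if len(q): print(z,len(q),q.min(0).round(),q.max(0).round())
E
```

```text
scene [ 595.66622924 -308.77586823] 32.732183214445065 61.68493425254047 677
top [ 593.27633888 -307.50847784] 31.160321821661036 75.70536406877717 473
[ 5.94772076e+02 -3.07050632e+02  5.79253020e-01] 33.18875334164538 196.57248954841543
55 128 [535. 148.  55.] [580. 342.  75.]
75 145 [536. 149.  75.] [583. 343.  95.]
95 100 [539. 146.  95.] [582. 345. 115.]
115 78 [539. 143. 115.] [585. 347. 135.]
135 35 [578. 140. 135.] [585. 148. 154.]
155 37 [579. 138. 156.] [587. 145. 173.]
175 71 [580. 135. 175.] [591. 145. 192.]
```

>>> apply_moves([
  {"dx": 0.5, "dy": -3, "dz": 0, "yaw": 0.1},
  {"dx": 1.5, "dy": -7, "dz": 0, "yaw": 0.2},
  {"dx": 2.5, "dy": -11, "dz": 0, "yaw": 0.3},
  {"dx": 3.5, "dy": -15, "dz": 0, "yaw": 0.4},
  {"dx": 4.5, "dy": -19, "dz": -1, "yaw": 0.5},
  {"dx": 5.5, "dy": -23, "dz": -2, "yaw": 0.6},
  {"dx": 6.5, "dy": -27, "dz": -3, "yaw": 0.7},
  {"dx": 7.5, "dy": -31, "dz": -5, "yaw": 0.8},
  {"dx": 8.5, "dy": -35, "dz": -7, "yaw": 0.9},
  {"dx": 9.7, "dy": -38.5, "dz": -9, "yaw": 1.0},
  {"dx": 10.8, "dy": -41.8, "dz": -10.6, "yaw": 1.025},
  {"dx": 10.8, "dy": -41.8, "dz": -10.6, "yaw": 1.025},
  {"dx": 10.8, "dy": -41.8, "dz": -10.6, "yaw": 1.025},
  {"dx": 10.8, "dy": -41.8, "dz": -10.6, "yaw": 1.025},
])

```text
time: 3.25
eef_pos: [594.8, -305.1, 150.7]
ee_rot: [-0.88, 3.016, 0.001]
contact_force: [1.3, -0.4, 1.5]
finger_gap: 85.4
```

```bash
cat >> h.py <<'E'
def jaw(s):
    y=R.from_rotvec(s['ee_rot']).as_matrix()[:,1]; return np.degrees(np.arctan2(y[1],y[0]))
E
python3 - <<'E'
from h import *
n="wrist"; s=arm.state(); c=arm.calibration(n); p,d=arm.snapshot(n); cv2.imwrite('pics/w2.png',p); np.save('w2.npy',d)
print(s['time'],s['eef_pos'],jaw(s),s['joint_positions'])
W=cloud(n,d,c)
m=omask(p)&(d>0)&(abs(W[...,0]-560)<90)&(abs(W[...,1]+300)<70)&(W[...,2]<62)&(W[...,2]>2)
P=W[m]; print(len(P),P.min(0),P.max(0))
r=hookfit(P,(595,-307)); print(r.x,np.degrees(r.x[2]),r.cost)
hi=P[P[:,2]>50]; print(len(hi),hi.mean(0),cv2.minAreaRect(hi[:,:2].astype(np.float32)) if len(hi)>5 else 0)
E
```

```text
3.25 [ 594.80378485 -305.13089106  150.72016655] 122.54083663885432 [-4.76572769e-01  5.25433901e-01  1.61811023e+00  8.51243014e-04
  9.98567893e-01 -2.61577483e+00]
84 [ 511.84041463 -335.28521509    2.11351273] [ 606.42145223 -256.33943611   54.8294372 ]
[ 5.98715082e+02 -3.11135099e+02  5.92945033e-01] 33.97324786287062 4.111326450773975
11 [ 596.10854086 -312.88438997   53.48900139] ((597.0090942382812, -312.2912902832031), (22.653366088867188, 0.1536731719970703), 34.036197662353516)
```

View pics/w2.png

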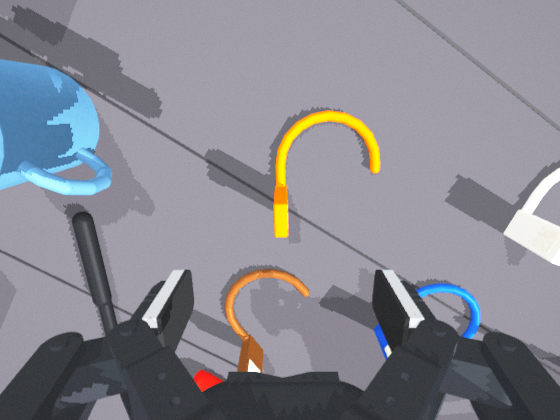

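The picture shows the hook with its plate at about (281,212), centred in the jaw columns. The brown look-alike is below it. The exposure shifted the hue, so I'll refit with a wider mask.

Run:
```python
from h import *
n="wrist"; c=arm.calibration(n); p=cv2.imread('pics/w2.png'); d=np.load('w2.npy')
W=cloud(n,d,c)
m=omask(p,(5,150,170),(32,255,255))&(d>0)&(abs(W[...,0]-560)<90)&(abs(W[...,1]+300)<70)&(W[...,2]<62)&(W[...,2]>2)
P=W[m]; print(len(P),P.min(0),P.max(0))
r=hookfit(P,(595,-307)); print(r.x,np.degrees(r.x[2]),r.cost)
hi=P[P[:,2]>51]; print(len(hi),hi.mean(0),cv2.minAreaRect(hi[:,:2].astype(np.float32)))
```

```text
2441 [ 504.08619479 -335.38365622    2.37618764] [ 607.25540726 -253.17579645   57.13142456]
[ 5.95382475e+02 -3.08060924e+02  5.91088991e-01] 33.86690449422757 378.73292973435366
458 [ 594.19521137 -308.47138784   54.95804847] ((594.75927734375, -308.095703125), (25.613496780395508, 9.79198932647705), 34.14146423339844)
```

>>> apply_moves([
  {"dx": 0, "dy": -0.3, "dz": -2, "yaw": 0.025},
  {"dx": 0, "dy": -0.3, "dz": -5, "yaw": 0.025},
  {"dx": 0, "dy": -0.3, "dz": -8, "yaw": 0.025},
  {"dx": 0, "dy": -0.3, "dz": -10, "yaw": 0.025},
  {"dx": 0, "dy": -0.3, "dz": -11.5, "yaw": 0.025},
  {"dx": 0, "dy": -0.3, "dz": -11.5, "yaw": 0.025},
  {"dx": 0, "dy": -0.3, "dz": -11.5, "yaw": 0.025},
], hand=0.4, squeeze=40)

```text
time: 4.0
eef_pos: [595.4, -307.9, 37.0]
ee_rot: [-0.919, 3.003, -0.0]
contact_force: [0.1, -0.4, 0.5]
finger_gap: 51.0
```

>>> apply_moves([
  {"dx": 0, "dy": 0, "dz": 0, "yaw": 0},
  {"dx": 0, "dy": 0, "dz": 0, "yaw": 0},
  {"dx": 0, "dy": 0, "dz": 0, "yaw": 0},
  {"dx": 0, "dy": 0, "dz": 0, "yaw": 0},
  {"dx": 0, "dy": 0, "dz": 0, "yaw": 0},
  {"dx": 0, "dy": 0, "dz": 0, "yaw": 0},
], hand=1, squeeze=40)

```text
time: 4.6
eef_pos: [595.9, -308.2, 38.0]
ee_rot: [-0.918, 3.002, -0.002]
contact_force: [-1.0, 1.4, 6.0]
finger_gap: 9.8
```

>>> apply_moves([
  {"dx": 0, "dy": 0, "dz": 2, "yaw": 0},
  {"dx": 0, "dy": 0, "dz": 5, "yaw": 0},
  {"dx": -0.3, "dy": 2, "dz": 8, "yaw": 0},
  {"dx": -0.7, "dy": 5, "dz": 10, "yaw": 0},
  {"dx": -1.2, "dy": 9, "dz": 10, "yaw": 0.05},
  {"dx": -1.8, "dy": 13, "dz": 10, "yaw": 0.1},
  {"dx": -2.4, "dy": 17, "dz": 10, "yaw": 0.15},
  {"dx": -3, "dy": 21, "dz": 10, "yaw": 0.2},
  {"dx": -3.6, "dy": 25, "dz": 10, "yaw": 0.25},
  {"dx": -4.2, "dy": 29, "dz": 10, "yaw": 0.314},
  {"dx": -4.7, "dy": 33, "dz": 10, "yaw": 0.314},
  {"dx": -5, "dy": 35.5, "dz": 10, "yaw": 0.314},
  {"dx": -5.06, "dy": 36.7, "dz": 10, "yaw": 0.314},
  {"dx": -5.06, "dy": 36.7, "dz": 10, "yaw": 0.314},
  {"dx": -5.06, "dy": 36.7, "dz": 10, "yaw": 0.314},
  {"dx": -5.06, "dy": 36.7, "dz": 10, "yaw": 0.314},
])

```text
time: 6.2
eef_pos: [545.6, 57.7, 138.0]
ee_rot: [-1.375, 2.822, -0.002]
contact_force: [0.4, -0.3, -0.8]
finger_gap: 9.7
```

```bash
cat >> h.py <<'E'
def look(tag,cams=("wrist","top","scene")):
    s=arm.state(); print(s['time'],s['eef_pos'].round(1),'jaw',jaw(s).round(2),s['contact_force'].round(1),s['finger_gap'].round(1))
    out={}
    for n in cams:
        c=arm.calibration(n); p,d=arm.snapshot(n); cv2.imwrite(f'pics/{tag}_{n}.png',p); np.save(f'{tag}_{n}.npy',d)
        W=cloud(n,d,c); m=omask(p,(5,140,140),(32,255,255))&(d>0)&(np.linalg.norm(W[...,:2]-s['eef_pos'][:2],axis=-1)<110)&(W[...,2]>2)
        out[n]=(p,d,W,m); P=W[m]; print(n,len(P),P.min(0).round(1) if len(P) else '',P.max(0).round(1) if len(P) else '')
    return s,out
def arcfit(P,zb):
    """circle fit (r=40 bar centre line) to bar points"""
    B=P[abs(P[:,2]-zb)<9]
    f=lambda q: np.hypot(B[:,0]-q[0],B[:,1]-q[1])-40
    r=least_squares(f,B[:,:2].mean(0),loss='soft_l1'); return r.x,len(B),r.cost/max(1,len(B)),B
E
python3 - <<'E'
from h import *
s,o=look('a')
for n in o:
    p,d,W,m=o[n]; P=W[m]
    if len(P)>50:
        x,k,cst,B=arcfit(P,s['eef_pos'][2]-6-28+0); print(n,x.round(1),k,round(cst,2),'bar z',np.median(B[:,2]).round(1))
        a=np.degrees(np.arctan2(B[:,1]-x[1],B[:,0]-x[0])); print(' ang',np.percentile((a+360)%360,[1,50,99]).round(), np.percentile(a,[1,99]).round())
E
```

```text
Traceback (most recent call last):
  File "h.py", line 31, in look
    s=arm.state(); print(s['time'],s['eef_pos'].round(1),'jaw',jaw(s).round(2),s['contact_force'].round(1),s['finger_gap'].round(1))
                                                                                                           ^^^^^^^^^^^^^^^^^^^^^
AttributeError: 'float' object has no attribute 'round'
```

```bash
sed -i "s/s\['finger_gap'\].round(1))/round(s['finger_gap'],1))/" h.py
python3 - <<'E'
from h import *
s,o=look('a')
for n in o:
    p,d,W,m=o[n]; P=W[m]
    if len(P)>50:
        x,k,cst,B=arcfit(P,s['eef_pos'][2]-34+2); print(n,x.round(1),k,round(cst,2),'bar z',np.median(B[:,2]).round(1))
        a=np.degrees(np.arctan2(B[:,1]-x[1],B[:,0]-x[0])); print(' ang',np.percentile((a+360)%360,[1,50,99]).round(), np.percentile(a,[1,99]).round())
E
```

```text
6.2 [545.6  57.7 138. ] jaw 141.95 [ 0.4 -0.3 -0.8] 9.7
wrist 7310 [451.4  13.8 100.5] [556.   88.7 156.7]
top 595 [447.8  15.8   2.3] [540.5  97.1 151.4]
scene 348 [454.6  13.2 102.9] [585.4  87.9 302.4]
wrist [496.1  57.4] 4983 1.24 bar z 106.1
 ang [136. 241. 346.] [-178.  178.]
top [494.8  58.6] 551 1.33 bar z 107.3
 ang [135. 238. 345.] [-179.  178.]
scene [498.8  56.7] 291 2.22 bar z 107.2
 ang [  1. 259. 359.] [-176.  176.]
```

View pics/a_wrist.png

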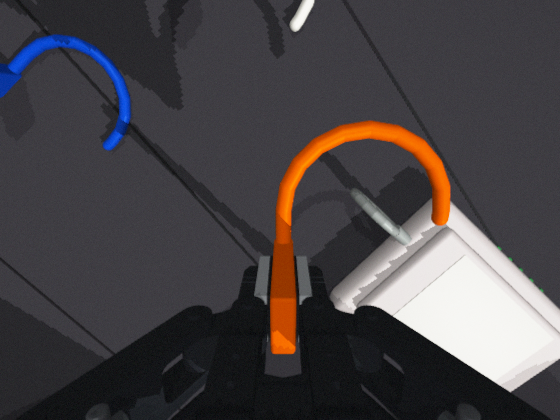

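The in-hand hook fits the model: its curve centre is within about 1 mm of the target. I'll descend with the tip still outside the eye, then work out the arc rows.

>>> apply_moves([
  {"dx": 0, "dy": 0.1, "dz": -2, "yaw": 0},
  {"dx": 0, "dy": 0.1, "dz": -4.5, "yaw": 0},
  {"dx": 0, "dy": 0.1, "dz": -6.5, "yaw": 0},
  {"dx": 0, "dy": 0.1, "dz": -7.9, "yaw": 0},
  {"dx": 0, "dy": 0.1, "dz": -7.9, "yaw": 0},
  {"dx": 0, "dy": 0.1, "dz": -7.9, "yaw": 0},
])

```text
time: 6.95
eef_pos: [545.7, 58.6, 59.2]
ee_rot: [-1.374, 2.823, -0.001]
contact_force: [0.6, -0.1, -0.1]
finger_gap: 9.7
```

```bash
cat >> h.py <<'E'
def arcrows(s,psi_list,C=(495.3,59.6)):
    p0=jaw(s)-90; out=[]
    for ps in psi_list:
        a=np.radians(ps-53.13); q=np.array(C)+50*np.array([np.cos(a),np.sin(a)])-s['eef_pos'][:2]
        dyaw=(ps-p0+180)%360-180
        out.append((ps,round(q[0]/10,2),round(q[1]/10,2),round(np.radians(dyaw),3)))
    return out
E
python3 - <<'E'
from h import *
s,o=look('b',("wrist",))
p,d,W,m=o['wrist']
q=W[(W[...,2]>25)&(W[...,2]<56)&(np.hypot(W[...,0]-488,W[...,1]-99)<27)&~m]; print(len(q),q.mean(0),q.min(0),q.max(0))
x,k,cst,B=arcfit(W[m],27); print(x,k,np.median(B[:,2]))
for r in arcrows(s,[46,40,34,28,22,16,10,4,-2,-8]): print(r)
E
```

```text
6.95 [545.7  58.6  59.2] jaw 141.91 [ 0.6 -0.1 -0.1] 9.7
wrist 7640 [451.7  15.   19.6] [556.6  90.2  78. ]
1387 [489.92893614  91.01102969  41.44665867] [470.29349865  74.36487608  25.01305303] [496.16991958 124.91937531  49.80836855]
[496.36586379  58.33163571] 5189 27.255429993029708
(46, np.float64(-0.08), np.float64(-0.52), np.float64(-0.103))
(40, np.float64(-0.17), np.float64(-1.04), np.float64(-0.208))
(34, np.float64(-0.32), np.float64(-1.54), np.float64(-0.313))
(28, np.float64(-0.51), np.float64(-2.03), np.float64(-0.417))
(22, np.float64(-0.76), np.float64(-2.49), np.float64(-0.522))
(16, np.float64(-1.05), np.float64(-2.92), np.float64(-0.627))
(10, np.float64(-1.39), np.float64(-3.32), np.float64(-0.732))
(4, np.float64(-1.77), np.float64(-3.68), np.float64(-0.836))
(-2, np.float64(-2.18), np.float64(-4.0), np.float64(-0.941))
(-8, np.float64(-2.63), np.float64(-4.28), np.float64(-1.046))
```

View pics/b_wrist.png

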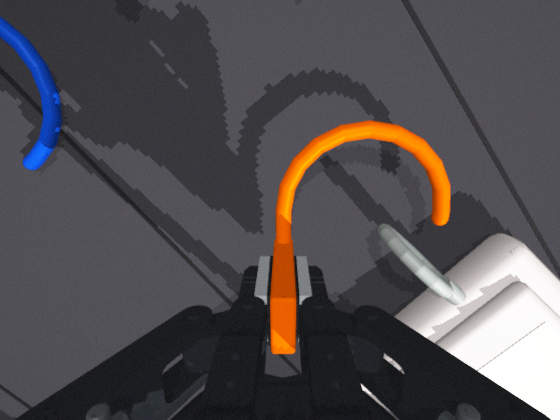

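The tip at (440,218) is aimed at the middle of the ring at about (422,263). I'll turn it in.

>>> apply_moves([
  {"dx": -0.08, "dy": -0.5, "dz": 0, "yaw": -0.1},
  {"dx": -0.17, "dy": -1.04, "dz": 0, "yaw": -0.21},
  {"dx": -0.32, "dy": -1.54, "dz": 0, "yaw": -0.31},
  {"dx": -0.51, "dy": -2.03, "dz": 0, "yaw": -0.42},
  {"dx": -0.76, "dy": -2.49, "dz": 0, "yaw": -0.52},
  {"dx": -1.05, "dy": -2.92, "dz": 0, "yaw": -0.63},
  {"dx": -1.39, "dy": -3.32, "dz": 0, "yaw": -0.73},
  {"dx": -1.39, "dy": -3.32, "dz": 0, "yaw": -0.73},
  {"dx": -1.39, "dy": -3.32, "dz": 0, "yaw": -0.73},
])

```text
time: 7.9
eef_pos: [532.9, 25.6, 60.5]
ee_rot: [-0.28, 3.125, -0.003]
contact_force: [-0.1, 0.2, -0.8]
finger_gap: 9.7
```

Run:
```python
from h import *
s,o=look('c',("wrist",))
p,d,W,m=o['wrist']
q=W[(W[...,2]>38)&(W[...,2]<56)&(np.hypot(W[...,0]-488,W[...,1]-99)<27)&~m]; print(len(q),q.mean(0),q.min(0),q.max(0))
x,k,cst,B=arcfit(W[m],27); print(x,k,np.median(B[:,2]))
for r in arcrows(s,[4,-2,-8,-14,-20,-26,-32,-38,-44,-50,-56,-62,-68,-74,-79.8]): print(*r)
```

```text
7.9 [532.9  25.6  60.5] jaw 100.25 [-0.1  0.2 -0.8] 9.7
wrist 7523 [452.5  15.2  22.5] [545.4 101.7  79.1]
1269 [488.42091977  95.39282791  44.87852282] [481.96203948  78.6420001   38.0825499 ] [494.83564202 116.81288328  49.44107846]
[496.2851502   57.85352487] 5033 28.449343625339168
4 -0.49 -0.38 -0.109
-2 -0.9 -0.7 -0.214
-8 -1.34 -0.98 -0.318
-14 -1.82 -1.2 -0.423
-20 -2.31 -1.38 -0.528
-26 -2.82 -1.51 -0.633
-32 -3.33 -1.58 -0.737
-38 -3.86 -1.6 -0.842
-44 -4.38 -1.56 -0.947
-50 -4.89 -1.47 -1.051
-56 -5.4 -1.32 -1.156
-62 -5.88 -1.12 -1.261
-68 -6.34 -0.88 -1.366
-74 -6.78 -0.58 -1.47
-79.8 -7.16 -0.26 -1.572
```

View pics/c_wrist.png

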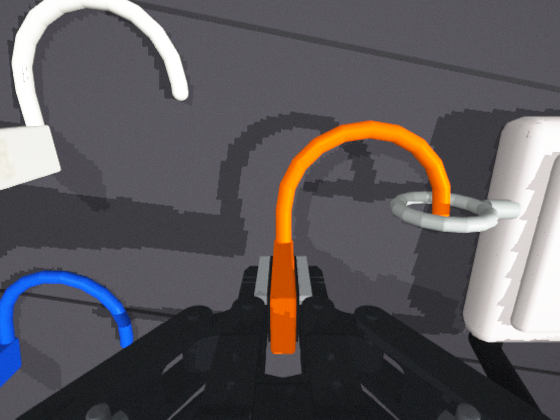

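The tip is inside the ring at (440,205), with no contact force. I'll carry on round the arc and take out about 1 mm of height drift.

>>> apply_moves([
  {"dx": -0.49, "dy": -0.38, "dz": -0.1, "yaw": -0.11},
  {"dx": -0.9, "dy": -0.7, "dz": -0.1, "yaw": -0.21},
  {"dx": -1.34, "dy": -0.98, "dz": -0.1, "yaw": -0.32},
  {"dx": -1.82, "dy": -1.2, "dz": -0.1, "yaw": -0.42},
  {"dx": -2.31, "dy": -1.38, "dz": -0.1, "yaw": -0.53},
  {"dx": -2.82, "dy": -1.51, "dz": -0.1, "yaw": -0.63},
  {"dx": -3.33, "dy": -1.58, "dz": -0.1, "yaw": -0.74},
  {"dx": -3.86, "dy": -1.6, "dz": -0.1, "yaw": -0.84},
  {"dx": -3.86, "dy": -1.6, "dz": -0.1, "yaw": -0.84},
])

```text
time: 8.85
eef_pos: [493.9, 9.8, 59.5]
ee_rot: [1.018, 2.969, -0.006]
contact_force: [0.6, 0.2, -1.0]
finger_gap: 9.7
```

Run:
```python
from h import *
s,o=look('d',("wrist",))
p,d,W,m=o['wrist']
x,k,cst,B=arcfit(W[m],27); print(x,k,np.median(B[:,2]))
for r in arcrows(s,[-44,-50,-56,-62,-68,-74,-79.8]): print(*r)
```

```text
8.85 [493.9   9.8  59.5] jaw 52.14 [ 0.6  0.2 -1. ] 9.7
wrist 7448 [450.5  -1.6   4.1] [525.4 106.8  78.1]
[493.94151272  58.22490044] 4913 27.46243487942732
-44 -0.48 0.01 -0.107
-50 -1.0 0.11 -0.212
-56 -1.5 0.25 -0.317
-62 -1.99 0.45 -0.421
-68 -2.45 0.7 -0.526
-74 -2.88 0.99 -0.631
-79.8 -3.27 1.32 -0.732
```

>>> apply_moves([
  {"dx": -0.48, "dy": 0, "dz": 0, "yaw": -0.11},
  {"dx": -1.0, "dy": 0.11, "dz": 0, "yaw": -0.21},
  {"dx": -1.5, "dy": 0.25, "dz": 0, "yaw": -0.32},
  {"dx": -1.99, "dy": 0.45, "dz": 0, "yaw": -0.42},
  {"dx": -2.45, "dy": 0.7, "dz": 0, "yaw": -0.53},
  {"dx": -2.88, "dy": 1.0, "dz": 0, "yaw": -0.63},
  {"dx": -3.27, "dy": 1.32, "dz": 0, "yaw": -0.73},
  {"dx": -3.27, "dy": 1.32, "dz": 0, "yaw": -0.73},
  {"dx": -3.27, "dy": 1.32, "dz": 0, "yaw": -0.73},
])

```text
time: 9.8
eef_pos: [462.4, 23.1, 59.7]
ee_rot: [2.001, 2.419, -0.006]
contact_force: [-0.8, 0.5, -0.9]
finger_gap: 9.4
```

Run:
```python
from h import *
s,o=look('e',("wrist","scene"))
for n in o:
    p,d,W,m=o[n]
    x,k,cst,B=arcfit(W[m],27); print(n,x,k,np.median(B[:,2]))
cv2.imwrite('pics/e_crop.png',np.hstack([o['wrist'][0],cv2.resize(o['scene'][0][120:260,230:416],(560,420))])[:, :] if 0 else cv2.resize(np.hstack([o['wrist'][0],cv2.resize(o['scene'][0][120:260,230:416],(560,420))]),(800,300)))
```

```text
9.8 [462.4  23.1  59.7] jaw 10.81 [-0.8  0.5 -0.9] 9.4
wrist 7457 [452.2   9.5   5.4] [538.9 103.   78.1]
scene 311 [454.6   9.   16.6] [541.  117.2  90.4]
wrist [494.75360161  59.12382827] 4896 27.720771417589162
scene [497.37094972  56.53611223] 210 28.846378702628556
```

View pics/e_crop.png

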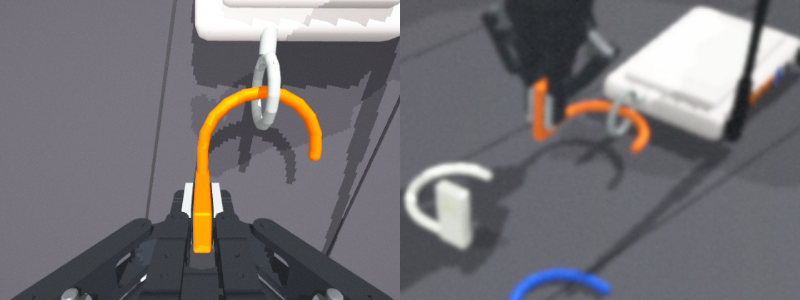

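The bar runs through the ring at mid-curve, with the ring at (265,95) in the left half. I'll lower gently with a lighter squeeze.

>>> apply_moves([
  {"dx": 0, "dy": 0, "dz": -0.4, "yaw": 0},
  {"dx": 0, "dy": 0, "dz": -0.8, "yaw": 0},
  {"dx": 0, "dy": 0, "dz": -1.2, "yaw": 0},
  {"dx": 0, "dy": 0, "dz": -1.4, "yaw": 0},
  {"dx": 0, "dy": 0, "dz": -1.4, "yaw": 0},
  {"dx": 0, "dy": 0, "dz": -1.4, "yaw": 0},
], squeeze=20)

```text
time: 10.5
eef_pos: [462.3, 23.0, 45.6]
ee_rot: [2.003, 2.418, -0.006]
contact_force: [0.6, -0.3, -0.3]
finger_gap: 9.4
```

>>> apply_moves([
  {"dx": 0, "dy": 0, "dz": -0.1, "yaw": 0},
  {"dx": 0, "dy": 0, "dz": -0.2, "yaw": 0},
  {"dx": 0, "dy": 0, "dz": -0.3, "yaw": 0},
  {"dx": 0, "dy": 0, "dz": -0.3, "yaw": 0},
])

```text
time: 10.9
eef_pos: [462.7, 22.6, 43.1]
ee_rot: [2.002, 2.417, -0.006]
contact_force: [-2.9, -6.0, 8.7]
finger_gap: 9.7
```

>>> apply_moves([
  {"dx": 0, "dy": 0, "dz": -0.1, "yaw": 0},
  {"dx": 0, "dy": 0, "dz": -0.2, "yaw": 0},
  {"dx": 0, "dy": 0, "dz": -0.3, "yaw": 0},
  {"dx": 0, "dy": 0, "dz": -0.3, "yaw": 0},
])

```text
time: 11.3
eef_pos: [463.0, 22.2, 40.7]
ee_rot: [2.002, 2.416, -0.005]
contact_force: [-2.8, -5.0, 9.0]
finger_gap: 9.6
```

Run:
```python
from h import *
s,o=look('f',("wrist","scene"))
p,d,W,m=o['wrist']; P=W[m]; x,k,cst,B=arcfit(P,14); print(x,k)
a=np.degrees(np.arctan2(B[:,1]-x[1],B[:,0]-x[0]))%360
for lo in range(20,260,30):
    q=B[(a>lo)&(a<lo+30)]; print(lo,len(q),np.percentile(q[:,2],90).round(1) if len(q) else '')
cv2.imwrite('pics/f_crop.png',cv2.resize(np.hstack([o['wrist'][0],cv2.resize(o['scene'][0][120:260,230:416],(560,420))]),(800,300)))
```

```text
11.3 [463.   22.2  40.7] jaw 10.72 [-2.8 -5.   9. ] 9.6
wrist 7665 [452.6   7.1   3.6] [539.4 103.3  59.9]
scene 315 [454.9   7.7   2. ] [540.6 111.2  73.5]
[495.05422799  59.50738729] 5150
20 737 12.8
50 667 13.6
80 567 13.9
110 831 13.5
140 737 13.0
170 629 12.0
200 573 20.3
230 0
```

View pics/f_crop.png

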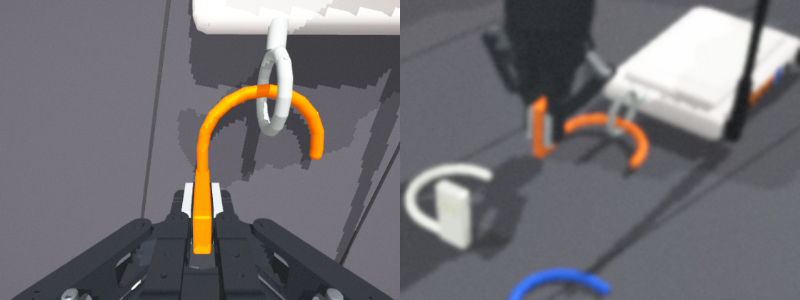

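>>> apply_moves([
  {"dx": 0, "dy": 0, "dz": -0.1, "yaw": 0},
  {"dx": 0, "dy": 0, "dz": -0.2, "yaw": 0},
  {"dx": 0, "dy": 0, "dz": -0.2, "yaw": 0},
])

```text
time: 11.7
eef_pos: [463.3, 21.8, 39.2]
ee_rot: [2.001, 2.416, -0.005]
contact_force: [-3.5, -4.4, 8.3]
finger_gap: 9.5
```

>>> apply_moves([
  {"dx": 0, "dy": 0, "dz": 0, "yaw": 0},
  {"dx": 0, "dy": 0, "dz": 0, "yaw": 0},
  {"dx": 0, "dy": 0, "dz": 0, "yaw": 0},
  {"dx": 0, "dy": 0, "dz": 0, "yaw": 0},
  {"dx": 0, "dy": 0, "dz": 0, "yaw": 0},
], hand=0.65)

```text
time: 12.2
eef_pos: [463.2, 21.8, 39.1]
ee_rot: [2.001, 2.416, -0.005]
contact_force: [0.4, -0.4, 0.1]
finger_gap: 29.9
```

```bash
cat > chk.py <<'E'
import sys
from h import *
def chk(tag,cams=("wrist","scene")):
    s,o=look(tag,cams)
    for n in cams:
        p,d,W,m=o[n]; P=W[m&(W[...,2]<70)]
        hi=P[P[:,2]>48]; x,k,cst,B=arcfit(P,10)
        print(n,'centre',x.round(1),k,'plate top',hi.mean(0).round(1) if len(hi) else '',P[:,2].max().round(1),len(hi))
        a=np.degrees(np.arctan2(B[:,1]-x[1],B[:,0]-x[0]))%360
        print([(lo,np.percentile(B[(a>lo)&(a<lo+30)][:,2],90).round(1)) for lo in range(20,200,30) if ((a>lo)&(a<lo+30)).sum()>5])
    cv2.imwrite(f'pics/{tag}_crop.png',cv2.resize(np.hstack([o[cams[0]][0],cv2.resize(o['scene'][0][120:260,230:416],(560,420))]),(800,300)))
chk(sys.argv[1])
E
python3 chk.py g
```

```text
12.2 [463.2  21.8  39.1] jaw 10.74 [ 0.4 -0.4  0.1] 29.9
wrist 8305 [446.8   9.3   2.1] [537.9 103.5  57.3]
scene 365 [445.3   7.8   2.5] [539.3 108.1  81.8]
wrist centre [493.8  59.2] 4861 plate top [453.7  24.9  54. ] 57.3 1740
[(20, np.float64(18.8)), (50, np.float64(18.4)), (80, np.float64(14.7)), (110, np.float64(12.0)), (140, np.float64(9.2)), (170, np.float64(8.0))]
scene centre [493.7  55.2] 174 plate top [461.   18.6  55.5] 67.6 71
[(20, np.float64(18.9)), (50, np.float64(18.6)), (80, np.float64(16.0)), (110, np.float64(12.8)), (140, np.float64(10.7))]
```

View pics/g_crop.png

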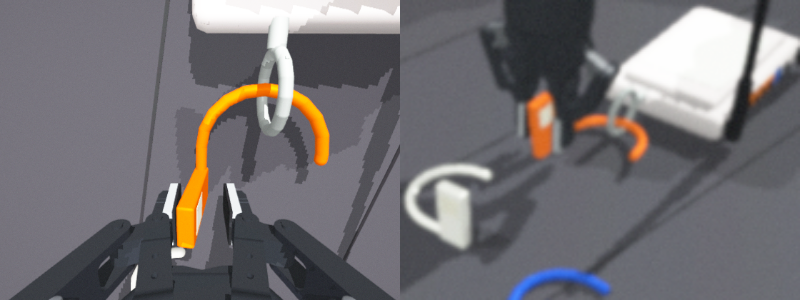

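It rolled about 8° onto the left finger, because the centre of mass falls just outside the support line between plate edge and ring. I'll regrasp and turn it about 10° further clockwise. That puts the eye slightly shank-side of the middle, which should be stable.

>>> apply_moves([
  {"dx": 0, "dy": 0, "dz": 0, "yaw": 0},
  {"dx": 0, "dy": 0, "dz": 0, "yaw": 0},
  {"dx": 0, "dy": 0, "dz": 0, "yaw": 0},
  {"dx": 0, "dy": 0, "dz": 0, "yaw": 0},
  {"dx": 0, "dy": 0, "dz": 0, "yaw": 0},
], hand=1, squeeze=40)

```text
time: 12.8
eef_pos: [463.2, 21.8, 39.1]
ee_rot: [2.001, 2.416, -0.005]
contact_force: [-0.6, 1.0, -0.2]
finger_gap: 9.3
```

>>> apply_moves([
  {"dx": 0, "dy": 0, "dz": 0.4, "yaw": 0},
  {"dx": 0, "dy": 0, "dz": 0.8, "yaw": 0},
  {"dx": 0, "dy": 0, "dz": 1.0, "yaw": 0},
  {"dx": 0, "dy": 0, "dz": 1.0, "yaw": 0},
])

```text
time: 13.2
eef_pos: [463.5, 21.8, 49.6]
ee_rot: [2.001, 2.416, -0.004]
contact_force: [0.4, -0.7, -1.3]
finger_gap: 9.6
```

Run:
```python
from h import *
s,o=look('h',("wrist",))
p,d,W,m=o['wrist']; P=W[m]; x,k,cst,B=arcfit(P,24); print(x,k)
a=np.degrees(np.arctan2(B[:,1]-x[1],B[:,0]-x[0]))%360
print([(lo,np.percentile(B[(a>lo)&(a<lo+30)][:,2],90).round(1)) for lo in range(20,200,30) if ((a>lo)&(a<lo+30)).sum()>5])
for r in arcrows(s,[-79.3,-84,-90]): print(*r)
```

```text
13.2 [463.5  21.8  49.6] jaw 10.74 [ 0.4 -0.7 -1.3] 9.6
wrist 7808 [452.9   5.9   2.8] [540.1 103.6  68.3]
[495.31025703  59.60570358] 5319
[(20, np.float64(23.0)), (50, np.float64(24.2)), (80, np.float64(24.9)), (110, np.float64(24.5)), (140, np.float64(23.5)), (170, np.float64(21.9))]
-79.3 -0.19 0.09 -0.001
-84 -0.48 0.37 -0.083
-90 -0.82 0.78 -0.187
```

>>> apply_moves([
  {"dx": -0.29, "dy": 0.28, "dz": 0, "yaw": -0.08},
  {"dx": -0.63, "dy": 0.69, "dz": 0, "yaw": -0.186},
  {"dx": -0.63, "dy": 0.69, "dz": 0, "yaw": -0.186},
  {"dx": -0.63, "dy": 0.69, "dz": -0.4, "yaw": -0.186},
  {"dx": -0.63, "dy": 0.69, "dz": -0.8, "yaw": -0.186},
  {"dx": -0.63, "dy": 0.69, "dz": -1.05, "yaw": -0.186},
  {"dx": -0.63, "dy": 0.69, "dz": -1.1, "yaw": -0.186},
  {"dx": -0.63, "dy": 0.69, "dz": -1.1, "yaw": -0.186},
], squeeze=20)

```text
time: 14.05
eef_pos: [457.2, 28.6, 38.8]
ee_rot: [2.216, 2.221, -0.006]
contact_force: [-3.9, -1.0, 15.2]
finger_gap: 9.4
```

>>> apply_moves([
  {"dx": 0, "dy": 0, "dz": -0.1, "yaw": 0},
  {"dx": 0, "dy": 0, "dz": -0.1, "yaw": 0},
])

```text
time: 14.25
eef_pos: [457.2, 28.6, 38.7]
ee_rot: [2.215, 2.222, -0.006]
contact_force: [-5.8, 0.2, 24.0]
finger_gap: 9.3
```

```bash
python3 chk.py i
```

```text
14.25 [457.2  28.6  38.7] jaw 0.19 [-5.8  0.2 24. ] 9.3
wrist 7759 [451.8  12.8   2.5] [540.2 104.3  57.4]
scene 302 [446.8  13.2   2. ] [541.3 109.8 266. ]
wrist centre [495.5  59.9] 5211 plate top [456.9  29.4  54.5] 57.4 1632
[(20, np.float64(12.7)), (50, np.float64(13.8)), (80, np.float64(13.9)), (110, np.float64(13.5)), (140, np.float64(12.2)), (170, np.float64(10.4))]
scene centre [498.1  57.5] 226 plate top [458.   17.8  55.6] 66.6 38
[(20, np.float64(14.3)), (50, np.float64(15.4)), (80, np.float64(15.6)), (110, np.float64(13.8)), (140, np.float64(13.0)), (170, np.float64(12.2))]
```

>>> apply_moves([
  {"dx": 0, "dy": 0, "dz": 0.05, "yaw": 0},
  {"dx": 0, "dy": 0, "dz": 0.05, "yaw": 0},
  {"dx": 0, "dy": 0, "dz": 0.05, "yaw": 0},
])

```text
time: 14.65
eef_pos: [457.4, 28.5, 39.1]
ee_rot: [2.214, 2.222, -0.005]
contact_force: [-0.3, 0.1, 1.8]
finger_gap: 9.2
```

>>> apply_moves([
  {"dx": 0, "dy": 0, "dz": 0, "yaw": 0},
  {"dx": 0, "dy": 0, "dz": 0, "yaw": 0},
  {"dx": 0, "dy": 0, "dz": 0, "yaw": 0},
  {"dx": 0, "dy": 0, "dz": 0, "yaw": 0},
  {"dx": 0, "dy": 0, "dz": 0, "yaw": 0},
], hand=0.7)

```text
time: 15.15
eef_pos: [457.4, 28.5, 39.0]
ee_rot: [2.214, 2.222, -0.006]
contact_force: [-0.4, 0.5, 0.4]
finger_gap: 25.4
```

```bash
python3 chk.py j
```

```text
15.15 [457.4  28.5  39. ] jaw 0.21 [-0.4  0.5  0.4] 25.4
wrist 7742 [452.2  13.    2.5] [540.5 104.8  57.8]
scene 336 [442.9  11.8   2.1] [541.3 111.4 266.1]
wrist centre [495.8  59.8] 5206 plate top [457.3  29.4  54.9] 57.8 1632
[(20, np.float64(13.0)), (50, np.float64(14.1)), (80, np.float64(14.3)), (110, np.float64(13.8)), (140, np.float64(12.5)), (170, np.float64(10.8))]
scene centre [498.4  57.1] 217 plate top [457.7  20.3  54.8] 68.9 56
[(20, np.float64(13.9)), (50, np.float64(15.6)), (80, np.float64(15.5)), (110, np.float64(15.2)), (140, np.float64(13.6))]
```

View pics/j_crop.png

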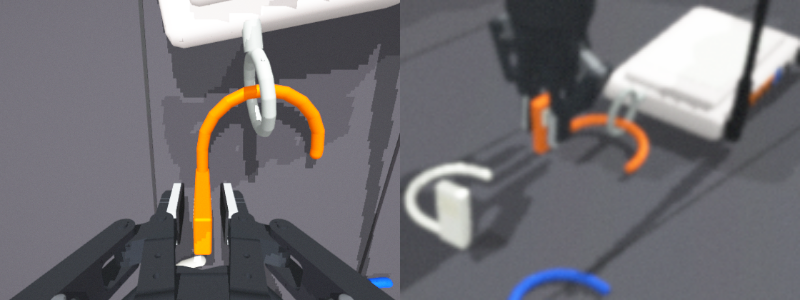

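It stands free and upright between the open fingers. I'll open wider and go straight up.

>>> apply_moves([
  {"dx": 0, "dy": 0, "dz": 0, "yaw": 0},
  {"dx": 0, "dy": 0, "dz": 0, "yaw": 0},
  {"dx": 0, "dy": 0, "dz": 0.5, "yaw": 0},
  {"dx": 0, "dy": 0, "dz": 1.5, "yaw": 0},
  {"dx": 0, "dy": 0, "dz": 3.5, "yaw": 0},
  {"dx": 0, "dy": 0, "dz": 6.5, "yaw": 0},
  {"dx": 0, "dy": 0, "dz": 9.5, "yaw": 0},
  {"dx": 0, "dy": 0, "dz": 12, "yaw": 0},
  {"dx": 0, "dy": 0, "dz": 12, "yaw": 0},
  {"dx": 0, "dy": 0, "dz": 12, "yaw": 0},
], hand=0.55)

```text
time: 16.25
eef_pos: [457.7, 28.5, 160.0]
ee_rot: [2.213, 2.221, -0.003]
contact_force: [-0.5, -0.7, -0.6]
finger_gap: 38.3
```

```bash
python3 chk.py k
```

```text
16.25 [457.7  28.5 160. ] jaw 0.21 [-0.5 -0.7 -0.6] 38.3
wrist 2289 [452.1  12.4   3.5] [540.9 103.1  58.6]
scene 437 [450.1  12.7   2.1] [541.4 118.6  59. ]
wrist centre [496.2  59.7] 1671 plate top [457.2  27.5  55.3] 58.6 451
[(20, np.float64(13.0)), (50, np.float64(14.1)), (80, np.float64(14.4)), (110, np.float64(13.9)), (140, np.float64(12.6)), (170, np.float64(11.0))]
scene centre [498.   57.1] 281 plate top [459.4  24.1  55.5] 59.0 70
[(20, np.float64(14.2)), (50, np.float64(15.6)), (80, np.float64(15.2)), (110, np.float64(14.6)), (140, np.float64(13.7)), (170, np.float64(11.9))]
```

View pics/k_crop.png

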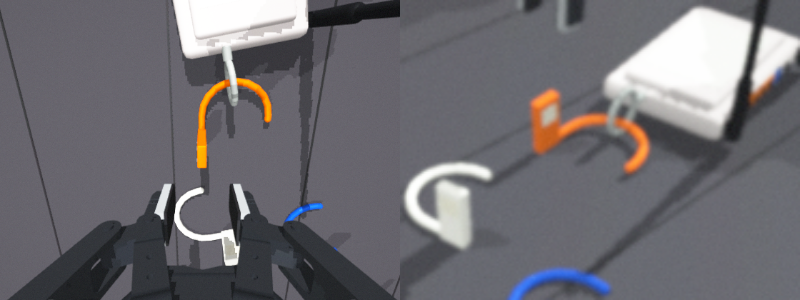

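The tag is hooked, upright and standing free, with the arm well clear. Handing in.

```bash
python3 -c "
from plant import arm
print(arm.close_job())"
```

```text
the job is handed in; nothing more can be done
None
```

The orange tag is hooked through the router's eye, standing upright on the desk and let go. I handed the job in at about 16 s.

- **Threading:** I led the tip through the ring and swung the hook clockwise round its own curve. The contact readings between moves stayed near zero.
- **First release failed:** with the eye at mid-curve, the tag rolled about 8° and leaned on one finger. I regrasped it, lifted it slightly and turned it about 10° further.
- **Eye position:** by my estimate the eye sits about 8° (5–6 mm) shank-side of the exact middle. I accepted that offset because the tag stands stably there.
- **Last checks:** after I let go and raised the gripper about 120 mm, the plate and curve stayed where they were. Their heights changed by under 1 mm, and the plate top is at about 55–58 mm.
- **Slight tilt:** the tag is pitched a few degrees, because the bar rests on the ring's lower wire.
- **Forces and bystanders:** the highest tool force I saw was about 24 N, while pressing the plate onto the desk. I moved none of the blue, white or brown tags, but I checked blue and white only by eye in the pictures, and did not re-check brown.
- **Disagreement:** the scene and wrist cameras differed by 2–3 mm on the curve's centre. I went by the wrist view.

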